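Set up the leaning syrup pump for serving

ROBOT

A 6-joint arm with a two-finger parallel gripper is mounted at the origin on a cart in front of the work surface, level with it; the furniture and walls round the work are solid. World frame = base frame: x ahead of the robot, y to its left, z up, the work surface at z = 0. Lengths are in m, angles in rad, forces in N, time in s.
With the tool pointing down it reaches from about 0.3 to 0.775 m from the base axis. Payload 14.6 kg.
Tool frame: the origin (TCP) lies at the very end of the fingers, on their centre line; the grasp point (between the pads) lies 19 mm behind it; z points along the fingers, y is the line along which they close (so a half turn about z gives the same grasp; the last joint's range is limited). The gripper opens to 94 mm and grips with 3 to 60 N. Pads are 16 mm wide; open, the fingers measure 119 mm over their backs; the gripper's body (75 mm by 177 mm) begins 78 mm behind the grasp point.
Start: joints at [-1.282, 0.3, 1.521, -0, 1.321, -0.067], TCP at [0.192, -0.516, 0.205] pointing down, gripper open.
Joint ranges: [-3.03, 3.03], [-0.79, 2.21], [0.23, 2.52], [-1.04, 4.18], [0, 3.07], [-2.55, 2.55]. Speed limits (rad/s): [2.22, 2.22, 2.57, 3.14, 3.14, 3.14].

INTERFACE

Orientations are given as [roll, pitch, yaw] about the fixed x, y, z axes, in that order (R = Rz(yaw) Ry(pitch) Rx(roll)).
In Python, from station import ctrl gives the robot as it stands.
- The arm moves only by the shell command python3 -m pendant 'ROWS' [OPENING] [FORCE]. ROWS is JSON, a list of rows, each a list of 2 entries, a list of its own where there are three numbers: the shift along the world's x, y, z in cm, then the turn about the world's z in rad. A call has 1 to 20 rows; each row shifts and turns the commanded pose from where the row before left it; what a row does not reach is not made up. A row lasts 1/12 s, in which the tool goes at most 41.7 mm and 7.16 degrees, less where a joint would pass 70% of its speed; a pose out of reach is approached as far as the arm can. A call is refused whole if a number of a shift passes 4.17 or a number of a turn 0.125, either way. A call with a gripper value outside its range is refused whole. OPENING is the opening, from 0 (shut) to 1 (fully open), set as the call begins (- or left out, the last holds). The fingers move at their own pace and stop on an object; FORCE is the grip in N (left out, the last holds). Time passes only in rows, so rows that do not move let the fingers close. It gives the time, the measured TCP pose, the force, the opening and the grip force at its end, in the units of the state.
- ctrl.get_obs(): the state, without advancing time (a new reading comes with each control period).
- ctrl.camera(name): name is "scene" or "top"; returns a dict with "color" (420x560x3 uint8, red, green, blue), "intrinsics" (3x3 intrinsics, pixels), "camera_from_world" (4x4, takes a point from world to camera coordinates). Camera axes: x right, y down, z forward; pixel columns grow to the right and rows downward; lengths in m; the calibration is good to about 2 mm. A picture is of the moment at which its call begins. There is no depth.
- ctrl.hand_in(): hands the job in; it is judged then, once.
The state is a dict: "time_s": time; "qpos": joint angles; "joint_vel": joint speeds; "tau": joint torques, N m; "ee_pos": TCP position; "eef_rot": TCP orientation; "force": force on the tool from outside, world axes, zero at the start; "moment": the same for the moment, N m; "grip_width": finger opening in m; "grip_force": force on a finger pad.
Only numpy, scipy, OpenCV 4.12 (cv2) and the standard library are available. Lean on these libraries where they do the work, as an engineer would, in place of code of your own. Each camera call takes 0.05 s, during which the arm holds its last target. There are 200 camera calls.

TASK

Get the syrup pump ready to serve. Stand the empty white cup upright on the drip tray of the pump's stand, and turn the pump head about the leaning canister until its spout points exactly at the raised black rib on the front of the canister, so that the spout's mouth is over the middle of the cup. Do not knock the cup over, and leave the jugs and the tamper where they stand.

Things in the scene. Friction and masses are not known exactly. Their poses are not given: they have to be found in the camera images.
- pump_stand: fixed steel stand, drip tray 120 x 120 mm in front, canister 85 mm thick leaning 30 deg toward the tray, raised black rib 6 mm wide along the canister's front (y = 0). Origin on the worktop; x level, from tray to back, y left seen from the tray, z up. Tray top: z = 14 mm, x -195 to -75, y -60 to 60 mm. The head turns about the axis through (-7.5, 0, 168) mm, direction (-0.5, 0, 0.866)
- tray_spot (a point): point on the tray's top, at (-138, 0, 14) mm in the stand's frame, straight under the spout's mouth when the spout points at the rib; the mouth is then about 27 mm above the rim of a 52 mm high cup. Axes as the stand's
- pump_head (a joint): pump head angle about the leaning axis, rad: 0 when the spout points exactly at the rib, positive when the spout stands to the right (toward the stand's -y); limits -0.7 and 1.55, no stop or click at 0; 1.0 to 1.4 at the start. Stays where it is left (friction about 0.1 N m)
- pump_grip (a point): middle of the pump head's black handle block, on the turning axis, 50 mm beyond the canister's top (about 0.21 m above the worktop). z: the turning axis, up and leaning 30 deg toward the tray; -x: the way the spout points. Block 60 mm long (x), 22 wide (y), from z = -24 to +12 mm. Below it a hub 34 mm across with its top at z = -23 mm; the 12 mm thick spout lies at z = -32 mm
- spout_mouth (a point): mouth of the bent steel spout, turns with the pump head, 150 mm out from the turning axis along the head's -x; same axes as pump_grip
- cup: small empty white china cup, 60 mm across the rim, 52 mm high, one ear, loose on the worktop, open side up. Origin at its underside, z up; the round bowl is centred at y = +11 mm and the ear points to -y, reaching to y = -41 mm. Grip it across the bowl, along x
- cup_middle (a point): centre of the cup's underside, under the middle of the bowl; axes as the cup's
- small_jug: steel milk jug with handle, 60 x 90 mm, 88 mm high, loose; it and the cup may have changed places. Bystander
- large_jug: steel milk jug with handle, 70 x 100 mm, 110 mm high, loose, at the left end of the worktop. Bystander
- tamper: coffee tamper, steel foot 58 mm across and wooden grip, 99 mm high, loose, right of the stand. Bystander
Mind the look-alikes: they are no part of the job. Leave any red look-alike of the cup alone.

How it is judged:
By the outcome, as a careful person would: the job done as asked, in the order asked, and still so for the second after the job is handed in, with the robot touching nothing.
It also fails if it takes over 58 s, if anything falls off the work surface, if the arm or the gripper's body presses on something with over 40 N, if the wrist force passes 120 N, or if a joint passes its speed limit or range.

## Working session

There is one attempt and no reset: what is moved stays moved. The work goes in short steps, Python scripts to look and compute and a shell command to move; the robot and the scene stay as the last step left them, time stands still between calls to the robot, and variables do not carry over. Pictures are saved under pics/ and viewed, at most 10 in all, crops included, and the job is handed in when it is done.

```bash
mkdir -p pics; ls; python3 - <<'E'
from station import ctrl
import cv2
for n in ("scene","top"):
    c=ctrl.camera(n); cv2.imwrite(f"pics/{n}0.png",c["color"][:,:,::-1]); print(n,c["intrinsics"].round(1).tolist(),c["camera_from_world"].round(3).tolist())
o=ctrl.get_obs(); print(o["time_s"],o["ee_pos"],o["eef_rot"],o["grip_width"])
E
```

```text
pics
scene [[516.7, 0.0, 274.2], [0.0, 516.7, 203.2], [0.0, 0.0, 1.0]] [[-0.842, -0.539, 0.023, 0.344], [-0.377, 0.558, -0.74, 0.358], [0.386, -0.631, -0.673, 1.345], [0.0, 0.0, 0.0, 1.0]]
top [[421.9, 0.0, 280.9], [0.0, 421.9, 211.9], [0.0, 0.0, 1.0]] [[0.063, -0.998, -0.004, -0.151], [-0.971, -0.061, -0.232, 0.5], [0.231, 0.018, -0.973, 1.296], [0.0, 0.0, 0.0, 1.0]]
0.1 [ 0.19153266 -0.5153299   0.20495412] [-3.14057327e+00 -1.01313551e-04  3.55761699e-01] 0.09354000785069913
```

View pics/scene0.png

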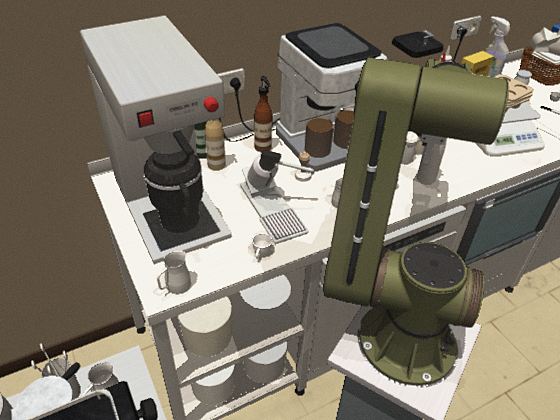

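View pics/top0.png

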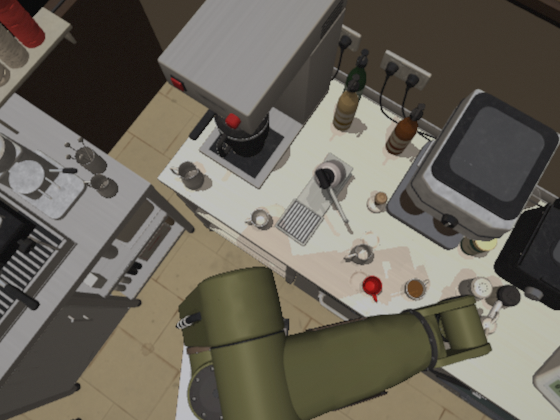

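Candidates for the cup are a whitish vessel with an ear (top 262,219; scene 262,245), a vessel at top (361,254), a red cup at top (372,288) and a brown-filled cup at top (415,289). I'll check them in a close crop.

```bash
python3 - <<'E'
import cv2,numpy as np
t=cv2.imread("pics/top0.png");s=cv2.imread("pics/scene0.png")
a=cv2.resize(t[145:305,240:440],(800,640),interpolation=2)[:600,:]
# left half: top crop x4 ; 
a=cv2.resize(t[150:300,235:385],(600,600),interpolation=2)
b=cv2.resize(s[140:270,240:330],(200,289),interpolation=2)
c=cv2.resize(t[265:315,390:440],(200,200),interpolation=2)
o=np.zeros((600,800,3),np.uint8);o[:,:600]=a;o[:289,600:]=b;o[300:500,600:]=c
cv2.imwrite("pics/crop0.png",o)
E
```

```text
(no output)
```

View pics/crop0.png

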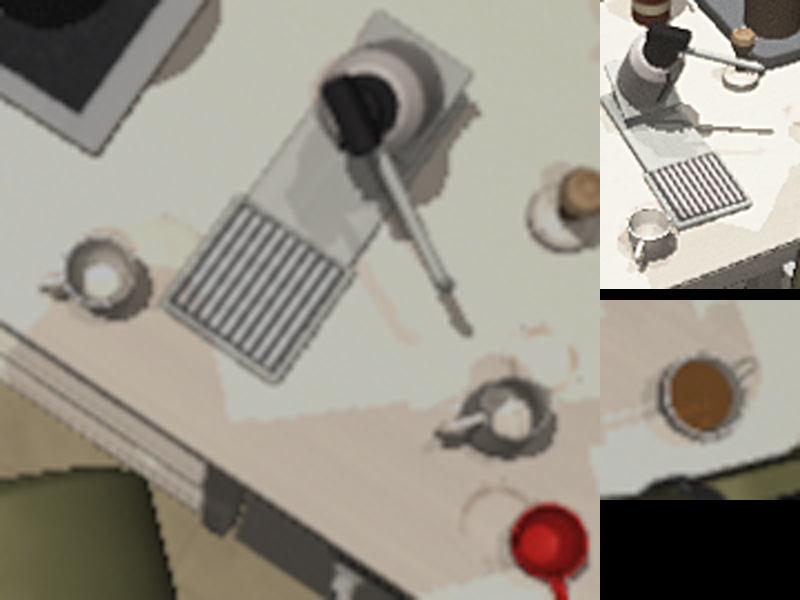

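The crop shows a white cup at top px (260,219) with its ear to the left. The vessel at (361,254) is the steel small jug, and the red cup and the coffee-filled cup are look-alikes. The tray corners and spout are visible, so I'll fit the poses.

```bash
cat > h.py <<'E'
import numpy as np
from scipy.optimize import least_squares
from station import ctrl
C={n:ctrl.camera(n) for n in("scene","top")}
def pj(n,P):
    c=C[n];P=np.atleast_2d(P);M=c["camera_from_world"];q=P@M[:3,:3].T+M[:3,3];q=q@c["intrinsics"].T;return q[:,:2]/q[:,2:]
def W(s,P):
    c,d=np.cos(s[2]),np.sin(s[2]);P=np.atleast_2d(P);return np.c_[s[0]+c*P[:,0]-d*P[:,1],s[1]+d*P[:,0]+c*P[:,1],P[:,2]]
def head(th,p): # head-frame point (m) -> stand frame
    from scipy.spatial.transform import Rotation as R
    a=np.array([-.5,0,.866]);B=np.array([[.866,0,-.5],[0,1,0],[.5,0,.866]])
    return np.array([-.0325,0,.2113])+R.from_rotvec(a*th).apply(B@np.array(p))
E
cat > m.py <<'E'
from h import *
tp=lambda L:np.array(L)/4+[235,150]
sp=lambda L:(np.array(L)-[600,0])/2.222+[240,140]
K=np.array([[-.075,.06,.014],[-.195,.06,.014],[-.195,-.06,.014],[-.075,-.06,.014]])
T=tp([(242,195),(165,300),(275,383),(350,265)]);S=sp([(655,172),(683,225),(750,203),(718,152)])
f=lambda s:np.r_[(pj("top",W(s,K))-T).ravel(),(pj("scene",W(s,K))-S).ravel()]
r=least_squares(f,[.6,0,-.6]);print("stand",r.x,r.fun.round(1))
s=r.x
for th in(1.0,1.1,1.2,1.3,1.4):
    m=W(s,head(th,[-.15,0,-.049]));print(th,m.round(3),pj("top",m)*4-[940,600],(pj("scene",m)-[240,140])*2.222+[600,0])
g=lambda p:np.r_[(pj("top",[*p,.052])-tp([(103,273)])).ravel(),(pj("scene",[*p,.052])-sp([(653,223)])).ravel()]
r=least_squares(g,[.4,.1]);c=r.x;print("cup",c,r.fun)
e=least_squares(lambda a:(pj("top",[c[0]+.05*np.cos(a[0]),c[1]+.05*np.sin(a[0]),.03])-tp([(45,290)])).ravel(),[1.5]);print("ear yaw",e.x,e.fun)
print("spot",W(s,[-.138,0,.014]))
E
python3 m.py
```

```text
stand [ 0.60043242 -0.25435949 -0.5649383 ] [-0.3 -0.5 -2.2  1.7  0.   2.2  2.3  2.6 -5.2 -1.1 -2.  -0.   2.5 -1.4
 -0.2 -2.2]
1.0 [[ 0.467 -0.319  0.128]] [[443.66822752 296.06912972]] [[763.84276747  77.03447158]]
1.1 [[ 0.472 -0.331  0.135]] [[461.55856997 288.12707316]] [[765.04701802  67.64542444]]
1.2 [[ 0.479 -0.343  0.142]] [[478.62324024 278.37547016]] [[765.24901136  58.12828119]]
1.3 [[ 0.487 -0.354  0.149]] [[494.68059132 266.88931872]] [[764.45637828  48.57374194]]
1.4 [[ 0.496 -0.363  0.156]] [[509.55474987 253.76340256]] [[762.68534929  39.07113939]]
cup [ 0.48257383 -0.05492262] [-0.42238362  0.80022998 -0.42957327 -0.964737  ]
ear yaw [1.77338558] [-0.77887531  0.09604091]
spot [[ 0.48387464 -0.1804793   0.014     ]]
```

Corner residuals of 2–5 px are too large, so I'll do one zoomed overlay to refine the picks.

```bash
python3 - <<'E'
import cv2,numpy as np
t=cv2.imread("pics/top0.png");s=cv2.imread("pics/scene0.png")
o=np.zeros((600,800,3),np.uint8)
o[:,:400]=cv2.resize(t[192:252,273:323][:,:],(400,480),interpolation=2).shape and cv2.copyMakeBorder(cv2.resize(t[190:250,273:323],(400,480),interpolation=2),0,120,0,0,0)
o[:,400:]=cv2.copyMakeBorder(cv2.resize(s[198:248,258:308],(400,400),interpolation=2),0,200,0,0,0)
cv2.imwrite("pics/crop1.png",o)
E
```

```text
(no output)
```

View pics/crop1.png

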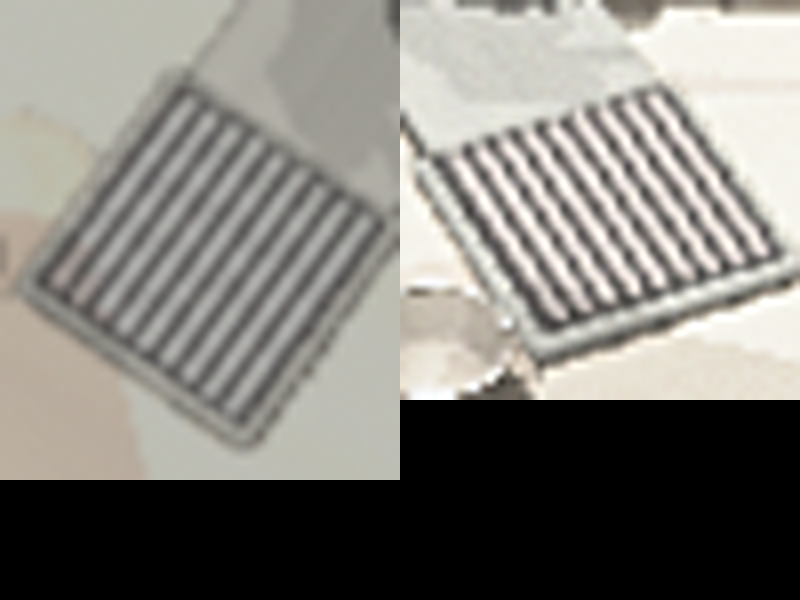

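```bash
sed -i 's/^T=.*/T=np.array([(172,72),(22,280),(245,444),(402,215)])\/8+[273,190]\nS=(np.array([(414,155),(533,345),(800,262),(668,80)])-[400,0])\/8+[258,198]/' m.py; python3 m.py
```

```text
stand [ 0.60401244 -0.25129975 -0.55659232] [-0.1 -1.6 -2.3  1.  -0.2  1.5  0.9  0.8 -1.5 -0.9 -0.2  0.2  1.  -0.9
  0.1 -1.8]
1.0 [[ 0.471 -0.317  0.128]] [[441.23874473 290.57217012]] [[760.65837818  76.71986071]]
1.1 [[ 0.477 -0.329  0.135]] [[459.04663362 282.47643717]] [[761.79474448  67.32547497]]
1.2 [[ 0.483 -0.341  0.142]] [[476.01437599 272.57957657]] [[761.92966009  57.80837157]]
1.3 [[ 0.491 -0.351  0.149]] [[491.9612361  260.95823001]] [[761.07138125  48.25904547]]
1.4 [[ 0.5   -0.361  0.156]] [[506.71242795 247.70873686]] [[759.2367079   38.76658196]]
cup [ 0.48257383 -0.05492262] [-0.42238362  0.80022998 -0.42957327 -0.964737  ]
ear yaw [1.77338558] [-0.77887531  0.09604091]
spot [[ 0.48684212 -0.17839491  0.014     ]]
```

Poses: cup at (0.483, -0.055), ear yaw 1.77; tray spot (0.487, -0.178); stand yaw -0.557; spout at about 1.05 rad. These fit the reach and the sizes given. I'll move above the cup.

```bash
python3 -m pendant '[[[2.1,3.3,0],0.1],[[2.1,3.3,0],0.1],[[2.1,3.3,0],0.1],[[2.1,3.3,0],0.1],[[2.1,3.3,0],0.1],[[2.1,3.3,0],0.1],[[2.1,3.3,0],0.1],[[2.1,3.3,0],0.1],[[2.1,3.3,0],0.1],[[2.1,3.3,0],0.1],[[2.1,3.3,0],0.1],[[2.1,3.3,0],0.1],[[2.1,3.3,0],0.1],[[2.1,3.3,0],0.1],[[0,0,0],0],[[0,0,0],0]]' 1 15; python3 - <<'E'
from station import ctrl
import cv2
o=[cv2.imwrite(f"pics/{n}1.png",ctrl.camera(n)["color"][:,:,::-1]) for n in("top","scene")]
E
```

```text
time_s: 1.63
ee_pos: [0.4859, -0.0521, 0.2051]
eef_rot: [-3.141, -0.0, 1.759]
force: [-0.9, -0.1, -0.1]
grip_width: 0.094
grip_force: 0.0
```

```bash
python3 -m pendant '[[[-0.3,-0.3,-3],0.01],[[0,0,-3],0],[[0,0,-3],0],[[0,0,-3],0],[[0,0,-2.5],0],[[0,0,-2],0],[[0,0,-1.5],0],[[0,0,-1],0],[[0,0,0],0],[[0,0,0],0]]' && python3 - <<'E'
from station import ctrl
import cv2,numpy as np
t=ctrl.camera("top")["color"][:,:,::-1];s=ctrl.camera("scene")["color"][:,:,::-1]
o=np.zeros((400,800,3),np.uint8);o[:,:400]=cv2.resize(t[170:270,210:310],(400,400));o[:,400:]=cv2.resize(s[190:290,210:310],(400,400));cv2.imwrite("pics/p2.png",o)
E
```

```text
time_s: 2.57
ee_pos: [0.4825, -0.0572, 0.0158]
eef_rot: [-3.142, 0.0, 1.764]
force: [0.1, 0.6, 0.8]
grip_width: 0.0942
grip_force: 0.0
```

View pics/p2.png

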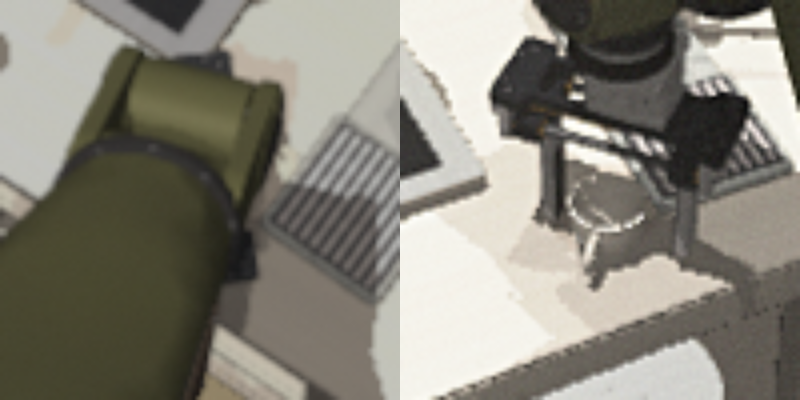

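The scene view shows the fingers straddling the bowl (crop px 550 and 685) with the ear clear at (590,260). I'll close and lift.

```bash
python3 -m pendant '[[[0,0,0],0],[[0,0,0],0],[[0,0,0],0],[[0,0,0],0],[[0,0,0],0],[[0,0,0],0],[[0,0,0],0],[[0,0,0],0],[[0,0,0],0],[[0,0,0],0]]' 0 15 && python3 -m pendant '[[[0,0,1],0],[[0,0,2],0],[[0,0,2],0],[[0,0,0],0]]'
```

```text
time_s: 3.5
ee_pos: [0.4828, -0.0565, 0.0156]
eef_rot: [3.141, 0.0, 1.766]
force: [1.4, -0.6, 1.7]
grip_width: 0.0581
grip_force: 15.0
time_s: 3.83
ee_pos: [0.4839, -0.0568, 0.0689]
eef_rot: [3.138, 0.002, 1.766]
force: [0.9, -0.9, -1.4]
grip_width: 0.0584
grip_force: 15.0
```

```bash
python3 -m pendant '[[[0.05,-1.5,0],0.1],[[0.05,-1.5,0],0.1],[[0.05,-1.5,0],0.1],[[0.05,-1.5,0],0.1],[[0.05,-1.5,0],0.1],[[0.05,-1.5,0],0.1],[[0,-1.5,0],0.1],[[0,-1.6,0],0.12],[[0,0,0],0],[[0,0,-1],0],[[0,0,-1],0],[[0,0,0],0]]' && python3 - <<'E'
from h import *
import cv2
for n in C: cv2.imwrite(f"pics/carry_{n}.png",C[n]["color"][:,:,::-1])
t=C["top"]["color"][:,:,::-1];s=C["scene"]["color"][:,:,::-1]
o=np.zeros((400,800,3),np.uint8);o[:,:400]=cv2.resize(t[170:250,260:340],(400,400));o[:,400:]=cv2.resize(s[185:255,245:315],(400,400));cv2.imwrite("pics/p3.png",o)
ob=ctrl.get_obs();print(ob["qpos"].round(2))
E
```

```text
time_s: 4.83
ee_pos: [0.4843, -0.1763, 0.0428]
eef_rot: [-3.141, -0.004, 2.584]
force: [0.1, 0.3, -2.3]
grip_width: 0.0585
grip_force: 15.0
[-0.42  0.42  1.76  0.    0.95 -1.43]
```

View pics/p3.png

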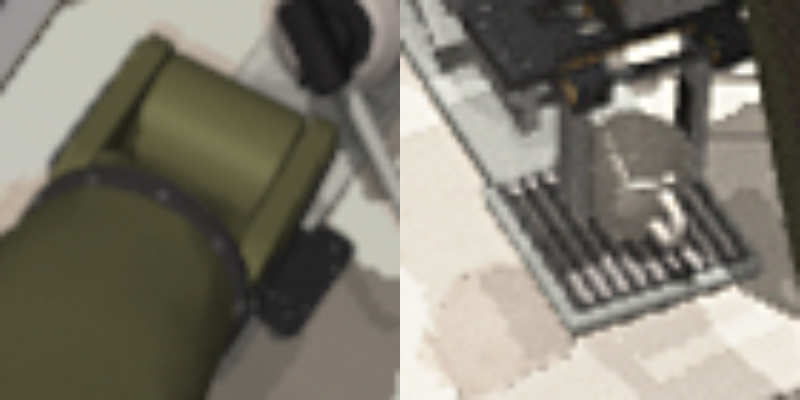

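```bash
python3 -m pendant '[[[0.4,-0.3,0],0],[[0,0,-0.5],0],[[0,0,-0.3],0],[[0,0,-0.2],0],[[0,0,-0.2],0],[[0,0,0],0],[[0,0,0],0]]'
```

```text
time_s: 5.52
ee_pos: [0.4895, -0.1805, 0.0334]
eef_rot: [-3.142, -0.0, 2.586]
force: [0.6, 0.0, -1.6]
grip_width: 0.0581
grip_force: 15.0
```

```bash
python3 -m pendant '[[[-0.1,0.1,-0.2],0],[[0,0,-0.2],0],[[0,0,0],0],[[0,0,0],0]]'
```

```text
time_s: 5.85
ee_pos: [0.4887, -0.1795, 0.0295]
eef_rot: [3.141, 0.0, 2.586]
force: [0.3, 0.2, 0.3]
grip_width: 0.0583
grip_force: 15.0
```

The force shows contact with the tray. I'll open and rise.

```bash
python3 -m pendant '[[[0,0,0],0],[[0,0,0],0],[[0,0,0],0],[[0,0,0],0],[[0,0,0],0],[[0,0,0],0],[[0,0,1],0],[[0,0,2],0],[[0,0,3],0],[[0,0,4],0],[[0,0,4],0],[[0,0,4],0],[[0,0,4],0],[[-3,0,0],-0.12],[[-3,0,0],-0.12],[[-3,0,0],-0.12],[[-3,0,0],-0.12]]' 1 && python3 - <<'E'
from h import *
import cv2
t=C["top"]["color"][:,:,::-1];s=C["scene"]["color"][:,:,::-1]
for n in C: cv2.imwrite(f"pics/pl_{n}.png",C[n]["color"][:,:,::-1])
o=np.zeros((600,800,3),np.uint8);o[:,:400]=cv2.resize(t[170:260,275:335],(400,600),interpolation=2);o[:,400:]=cv2.resize(s[145:250,245:315],(400,600),interpolation=2);cv2.imwrite("pics/p4.png",o)
E
```

```text
time_s: 7.27
ee_pos: [0.3671, -0.1792, 0.25]
eef_rot: [3.141, 0.001, 2.1]
force: [-0.4, -0.3, 1.0]
grip_width: 0.0941
grip_force: 0.0
```

View pics/p4.png

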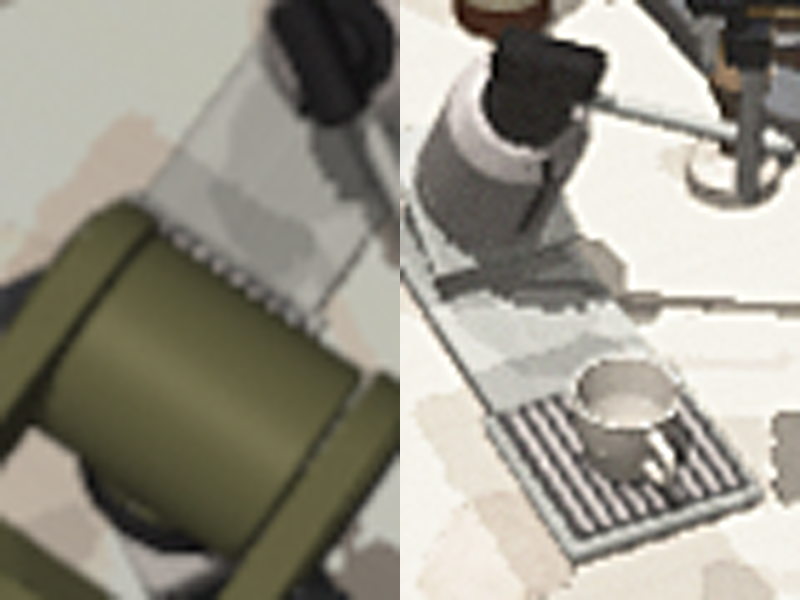

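The cup is upright on the tray, rim centre at scene px (285,214), ear to the front. Next I'll compute the check and the spout arc.

```bash
cat > arc.py <<'E'
from h import *
s=np.array([.6040,-.2513,-.5566])
def tgt(th,r=.115,dz=-.015):
    p=W(s,head(th,[-r,0,-.032]))[0]; d=W(s,head(th,[-r-.01,0,-.032]))[0]-p
    y=np.arctan2(d[1],d[0])%np.pi
    if y>2:y-=np.pi
    return np.r_[p+[0,0,dz],y]
E
python3 - <<'E'
from arc import *
print("spot rim",pj("scene",W(s,[-.138,0,.066])))
for dx,dy in((.005,0),(0,.005)): print(pj("scene",W(s,[-.138+dx,dy,.066])))
pr=None
for th in np.arange(1.06,-.05,-.1): 
    t=tgt(th);print(round(th,2),t.round(4), None if pr is None else (t-pr).round(4));pr=t
E
```

```text
spot rim [[284.32627902 211.73453264]]
[[283.61309379 210.72723472]]
[[282.87888816 212.1862921 ]]
1.06 [ 0.4957 -0.302   0.1405  0.5623] None
0.96 [ 0.4917 -0.2924  0.1356  0.4691] [-0.0039  0.0096 -0.0049 -0.0932]
0.86 [ 0.4888 -0.2822  0.1311  0.3735] [-0.0029  0.0101 -0.0045 -0.0956]
0.76 [ 0.4868 -0.2717  0.1269  0.2752] [-0.0019  0.0105 -0.0042 -0.0983]
0.66 [ 0.4859 -0.2609  0.1232  0.1741] [-0.0009  0.0108 -0.0037 -0.1011]
0.56 [ 0.4861 -0.2499  0.1199  0.07  ] [ 1.000e-04  1.100e-02 -3.300e-03 -1.041e-01]
0.46 [ 0.4873 -0.2388  0.1171 -0.037 ] [ 0.0012  0.0111 -0.0028 -0.107 ]
0.36 [ 0.4895 -0.2277  0.1148 -0.1466] [ 0.0022  0.011  -0.0023 -0.1096]
0.26 [ 0.4927 -0.2168  0.113  -0.2586] [ 0.0032  0.0109 -0.0018 -0.112 ]
0.16 [ 0.4968 -0.2062  0.1118 -0.3724] [ 0.0042  0.0106 -0.0012 -0.1138]
0.06 [ 0.5019 -0.1959  0.1112 -0.4873] [ 0.0051  0.0103 -0.0006 -0.115 ]
-0.04 [ 0.5079 -0.1861  0.1111 -0.6028] [ 6.000e-03  9.800e-03 -1.000e-04 -1.154e-01]
```

```bash
python3 -m pendant '[[[0,-1.2,0],-0.12],[[0,-1.2,0],-0.12],[[0.8,-1.2,0],-0.12],[[1,-1.2,0],-0.12],[[1,-1.2,0],-0.12],[[1,-1.2,0],-0.12],[[1,-1.2,0],-0.12],[[1,-1.2,0],-0.12],[[1,-1.2,0],-0.12],[[1,-1.2,0],-0.12],[[1,-0.3,0],-0.12],[[1,0,0],-0.12],[[1,0,0],-0.1],[[1,0,0],0],[[1,0,0],0],[[0,0,0],0],[[0,0,0],0]]' 1 && python3 - <<'E'
from h import *
import cv2
t=C["top"]["color"][:,:,::-1];s=C["scene"]["color"][:,:,::-1]
o=np.zeros((500,800,3),np.uint8);o[:,:400]=cv2.resize(t[140:265,275:375],(400,500),interpolation=2);o[:,400:]=cv2.resize(s[125:250,240:340],(400,500),interpolation=2);cv2.imwrite("pics/p5.png",o)
E
```

```text
time_s: 8.88
ee_pos: [0.4971, -0.3023, 0.2489]
eef_rot: [-3.141, 0.0, 0.568]
force: [0.8, -0.3, -0.5]
grip_width: 0.0941
grip_force: 0.0
```

View pics/p5.png

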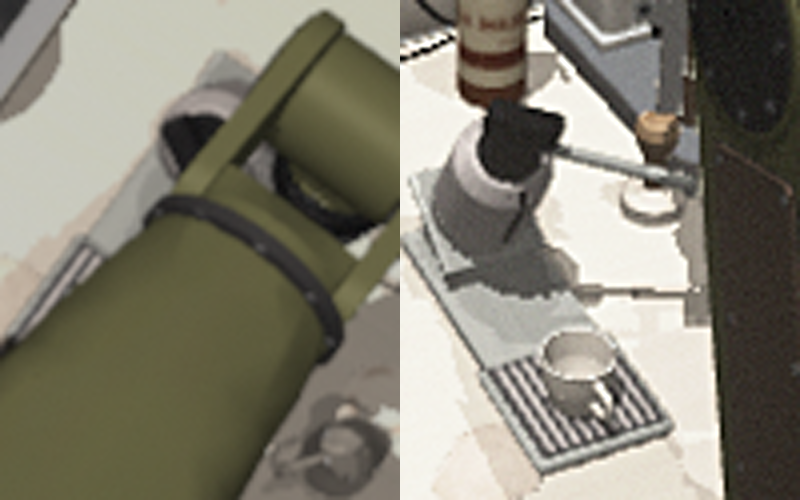

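The scene view shows the spout mouth at px (313,170), so θ≈1.08, and the cup is standing. I'll descend around the spout and close gently.

```bash
python3 -m pendant '[[[0,-0.1,-2],0],[[0,0,-2.5],0],[[0,0,-2],0],[[0,0,-1.5],0],[[0,0,-1],0],[[0,0,-1],0],[[0,0,-0.8],0],[[0,0,0],0],[[0,0,0],0]]' 1 && python3 -m pendant '[[[0,0,0],0],[[0,0,0],0],[[0,0,0],0],[[0,0,0],0],[[0,0,0],0],[[0,0,0],0],[[0,0,0],0],[[0,0,0],0],[[0,0,0],0],[[0,0,0],0],[[0,0,0],0],[[0,0,0],0]]' 0 6
```

```text
time_s: 9.73
ee_pos: [0.4967, -0.3036, 0.1417]
eef_rot: [3.141, -0.0, 0.566]
force: [0.4, -0.9, -0.5]
grip_width: 0.0941
grip_force: 0.0
time_s: 10.73
ee_pos: [0.4965, -0.3035, 0.1414]
eef_rot: [-3.141, 0.0, 0.566]
force: [-0.4, 1.3, 2.1]
grip_width: 0.0174
grip_force: 0.8
```

```bash
python3 -m pendant '[[[0,0,0],0],[[0,0,0],0],[[0,0,0],0],[[0,0,0],0]]' 0 6
```

```text
time_s: 11.07
ee_pos: [0.4965, -0.3035, 0.1415]
eef_rot: [-3.141, 0.0, 0.566]
force: [-1.1, 0.9, 1.9]
grip_width: 0.0117
grip_force: 6.0
```

The spout is gripped at 11.7 mm. Following the arc, first half.

```bash
python3 -m pendant '[[[-0.24,0.52,-0.28],-0.05],[[-0.2,0.52,-0.28],-0.05],[[-0.15,0.5,-0.23],-0.05],[[-0.15,0.5,-0.23],-0.05],[[-0.1,0.52,-0.21],-0.05],[[-0.1,0.52,-0.21],-0.05],[[-0.05,0.54,-0.19],-0.05],[[-0.05,0.54,-0.19],-0.05],[[0,0.55,-0.16],-0.05],[[0,0.55,-0.16],-0.05],[[0,0,0],0],[[0,0,0],0]]'; python3 -c "
from arc import *
print(tgt(.56),tgt(.5))"
```

```text
time_s: 12.07
ee_pos: [0.4864, -0.2509, 0.1201]
eef_rot: [3.142, -0.0, 0.068]
force: [1.8, 0.9, 0.1]
grip_width: 0.0117
grip_force: 6.0
[ 0.48607748 -0.24986913  0.11987045  0.07000285] [ 0.48665776 -0.24321976  0.1181267   0.00616203]
```

```bash
python3 -m pendant '[[[0.05,0.55,-0.14],-0.053],[[0.06,0.55,-0.14],-0.053],[[0.1,0.55,-0.12],-0.054],[[0.12,0.55,-0.12],-0.055],[[0.15,0.54,-0.09],-0.055],[[0.17,0.54,-0.09],-0.056],[[0.2,0.53,-0.06],-0.057],[[0.22,0.53,-0.06],-0.057],[[0.25,0.51,-0.03],-0.057],[[0.26,0.51,-0.03],-0.057],[[0,0,0],0],[[0,0,0],0]]'; python3 - <<'E'
from arc import *
print(tgt(0))
import cv2
for n in C: cv2.imwrite(f"pics/t6_{n}.png",C[n]["color"][:,:,::-1])
E
```

```text
time_s: 13.17
ee_pos: [0.5018, -0.1974, 0.1111]
eef_rot: [-3.142, 0.001, -0.485]
force: [-1.8, 2.0, -1.5]
grip_width: 0.0118
grip_force: 6.0
[ 0.50543306 -0.18996937  0.111088   -0.5566    ]
```

```bash
python3 -m pendant '[[[0.16,0.34,0],-0.03],[[0.16,0.34,0],-0.036],[[0.03,0.06,0],-0.006],[[0,0,0],0],[[0,0,0],0],[[0,0,0],0]]' && python3 -m pendant '[[[0,0,0],0],[[0,0,0],0],[[0,0,0],0],[[0,0,0],0],[[0,0,0],0],[[0,0,0],0],[[0,0,1],0],[[0,0,3],0],[[0,0,4],0],[[0,0,4],0],[[-4,0,0],0],[[-4,0,0],0],[[-4,0,0],0],[[-3,2,0],0],[[-1,2.5,0],0],[[-1,2.5,0],0],[[0,2,0],0]]' 1 && python3 - <<'E'
from h import *
import cv2
for n in C: cv2.imwrite(f"pics/t7_{n}.png",C[n]["color"][:,:,::-1])
t=C["top"]["color"][:,:,::-1];s=C["scene"]["color"][:,:,::-1]
o=np.zeros((600,800,3),np.uint8);o[:,:400]=cv2.resize(t[155:260,275:345],(400,600),interpolation=2);o[:,400:]=cv2.resize(s[145:250,245:315],(400,600),interpolation=2);cv2.imwrite("pics/p6.png",o)
E
```

```text
time_s: 13.77
ee_pos: [0.5056, -0.1903, 0.1112]
eef_rot: [-3.142, -0.001, -0.559]
force: [4.5, -2.4, -4.3]
grip_width: 0.0116
grip_force: 6.0
time_s: 15.18
ee_pos: [0.334, -0.0989, 0.2322]
eef_rot: [-3.141, -0.001, -0.561]
force: [0.5, 0.6, 0.1]
grip_width: 0.0935
grip_force: 0.0
```

View pics/p6.png

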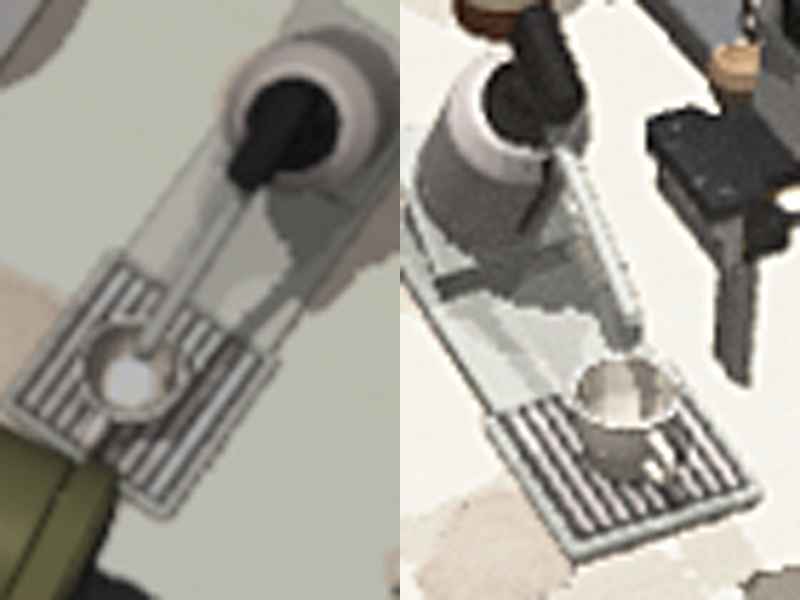

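The cup is upright under the spout mouth (top crop (148,347), rim centre (135,371)). I'll compare this with the model projections for θ = 0 and ±0.05.

```bash
python3 - <<'E'
from arc import *
ct=lambda P:((pj("top",P)-[275,155])*40/7).round(0).tolist()
cs=lambda P:((pj("scene",P)-[245,145])*40/7+[400,0]).round(0).tolist()
for th in(-.05,0,.05):
    for r,z in((.06,-.032),(.13,-.032),(.15,-.049)):
        P=W(s,head(th,[-r,0,z]));print(th,r,ct(P),cs(P))
for nm,p in dict(rim=(-.138,0,.066),LB=(-.075,.06,.014),LF=(-.195,.06,.014),RF=(-.195,-.06,.014),RB=(-.075,-.06,.014),cantop=(-.0075,0,.168),front=(-.0443,0,.147)).items():
    P=W(s,p);print(nm,ct(P),cs(P))
# cup from picks
tr=np.array([135,371])*7/40+[275,155];sr=(np.array([628,395])-[400,0])*7/40+[245,145]
g=lambda p:np.r_[(pj("top",[*p,.066])-tr).ravel(),(pj("scene",[*p,.066])-sr).ravel()]
r=least_squares(g,[.48,-.18]);d=r.x-s[:2];c,q=np.cos(s[2]),np.sin(s[2]);print("cup in stand",c*d[0]+q*d[1],-q*d[0]+c*d[1],r.fun)
E
```

```text
-0.05 0.06 [[214.0, 222.0]] [[568.0, 183.0]]
-0.05 0.13 [[140.0, 325.0]] [[610.0, 302.0]]
-0.05 0.15 [[128.0, 347.0]] [[614.0, 347.0]]
0 0.06 [[219.0, 226.0]] [[573.0, 182.0]]
0 0.13 [[150.0, 332.0]] [[621.0, 299.0]]
0 0.15 [[139.0, 355.0]] [[627.0, 343.0]]
0.05 0.06 [[223.0, 229.0]] [[578.0, 180.0]]
0.05 0.13 [[160.0, 339.0]] [[632.0, 295.0]]
0.05 0.15 [[150.0, 363.0]] [[639.0, 339.0]]
rim [[137.0, 367.0]] [[625.0, 381.0]]
LB [[111.0, 242.0]] [[476.0, 409.0]]
LF [[-9.0, 406.0]] [[568.0, 550.0]]
RF [[162.0, 526.0]] [[765.0, 485.0]]
RB [[281.0, 358.0]] [[666.0, 349.0]]
cantop [[286.0, 127.0]] [[526.0, 97.0]]
front [[244.0, 193.0]] [[554.0, 165.0]]
cup in stand -0.14325498845296503 0.0005497419748925481 [-0.78683264  0.45581143  0.01976548 -1.27745181]
```

Everything agrees to a few mm. I'll use one last zoomed view with model overlay to settle the spout angle and the cup offset: red dots for the spout at θ=0, green for the ideal rim.

```bash
python3 - <<'E'
from arc import *
import cv2
a=np.linspace(0,2*np.pi,16,False)
rim=W(s,np.c_[-.138+.03*np.cos(a),.03*np.sin(a),.066+0*a])
sp=np.vstack([W(s,head(0,[-r,0,-.032])) for r in np.arange(.04,.14,.012)]+[W(s,head(0,[-.15,0,-.049]))])
tr=W(s,[[-.075,.06,.014],[-.195,.06,.014],[-.195,-.06,.014],[-.075,-.06,.014]])
o=[]
for n,(x,y) in(("top",(278,175)),("scene",(257,162))):
    im=cv2.imread(f"pics/t7_{n}.png")[y:y+75,x:x+50];im=cv2.resize(im,(400,600),interpolation=cv2.INTER_CUBIC)
    for P,c in((rim,(0,220,0)),(sp,(0,0,255)),(tr,(255,0,0))):
        for u in pj(n,P): cv2.circle(im,tuple(int(v) for v in ((u-[x,y]+.5)*8)),2,c,-1)
    o.append(im)
cv2.imwrite("pics/p7.png",np.hstack(o))
E
```

```text
(no output)
```

View pics/p7.png

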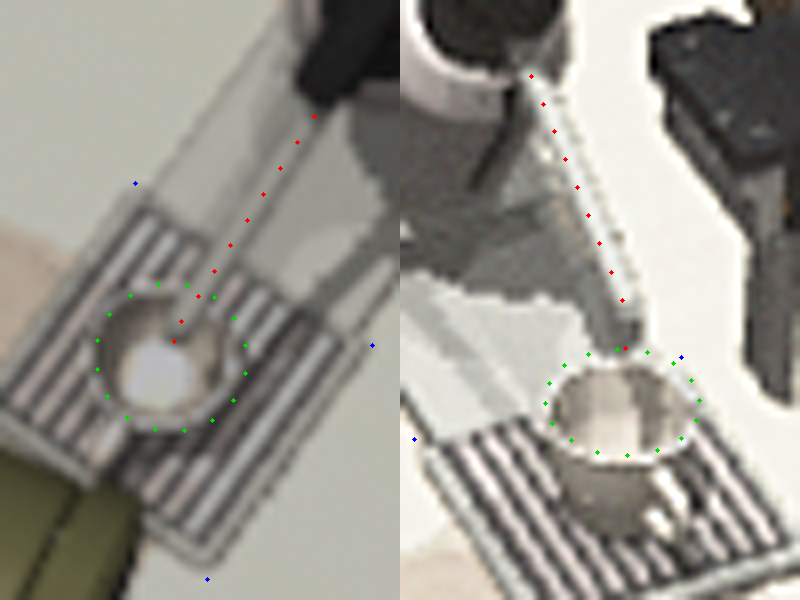

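The cup rim is within about 3 mm of ideal and the spout follows the model. A numeric profile across the spout, with no more pictures, will tighten the angle.

```bash
python3 - <<'E'
from arc import *
import cv2
for n in("top","scene"):
    im=cv2.cvtColor(cv2.imread(f"pics/t7_{n}.png"),cv2.COLOR_BGR2GRAY).astype(np.float32)
    P=np.vstack([W(s,head(0,[-r,0,-.032])) for r in np.arange(.05,.136,.017)]);u=pj(n,P)
    d=u[-1]-u[0];d/=np.hypot(*d);nn=np.array([-d[1],d[0]])
    v=pj(n,np.vstack([W(s,head(.05,[-.118,0,-.032]))]))[0]-u[4];print(n,"normal",nn.round(2),".05rad at r=118mm:",(v@nn).round(2),"px; mm/px",np.round(86/np.hypot(*(u[-1]-u[0])),2))
    k=np.arange(-6,6.1,.75);print("   ",k.tolist())
    for q in u:
        pts=(q+k[:,None]*nn).astype(np.float32);print(cv2.remap(im,pts[:,0].copy(),pts[:,1].copy(),1).ravel().astype(int).tolist())
E
```

```text
top normal [-0.84 -0.54] .05rad at r=118mm: -1.92 px; mm/px 3.19
    [-6.0, -5.25, -4.5, -3.75, -3.0, -2.25, -1.5, -0.75, 0.0, 0.75, 1.5, 2.25, 3.0, 3.75, 4.5, 5.25, 6.0]
[152, 151, 151, 151, 147, 136, 120, 122, 136, 136, 129, 125, 128, 131, 135, 144, 153]
[152, 152, 152, 152, 148, 135, 122, 127, 145, 147, 139, 132, 140, 151, 159, 166, 168]
[153, 152, 153, 153, 145, 129, 120, 129, 146, 147, 143, 142, 145, 147, 155, 162, 168]
[140, 142, 142, 138, 134, 124, 122, 130, 145, 145, 137, 129, 128, 131, 139, 146, 151]
[149, 119, 94, 121, 140, 124, 114, 127, 145, 144, 127, 112, 124, 142, 122, 98, 124]
[108, 100, 116, 123, 120, 109, 108, 126, 139, 143, 125, 105, 92, 93, 90, 106, 126]
scene normal [-0.93  0.38] .05rad at r=118mm: -1.8 px; mm/px 3.21
    [-6.0, -5.25, -4.5, -3.75, -3.0, -2.25, -1.5, -0.75, 0.0, 0.75, 1.5, 2.25, 3.0, 3.75, 4.5, 5.25, 6.0]
[242, 243, 247, 244, 238, 219, 213, 228, 216, 173, 121, 96, 70, 51, 37, 79, 97]
[242, 242, 243, 244, 239, 215, 218, 235, 224, 186, 178, 193, 170, 135, 114, 99, 87]
[242, 242, 243, 244, 241, 219, 221, 235, 222, 180, 162, 179, 160, 136, 124, 126, 126]
[242, 243, 244, 245, 243, 219, 223, 239, 226, 181, 141, 144, 144, 137, 124, 116, 112]
[241, 242, 243, 245, 245, 224, 227, 238, 224, 177, 128, 119, 120, 121, 117, 113, 112]
[242, 243, 243, 244, 243, 224, 219, 231, 216, 173, 124, 117, 123, 129, 126, 163, 211]
```

The spout is parallel to the model at θ=0 and centred within 0.35 px. Last, I'll check the stand yaw independently from straight edges.

```bash
python3 - <<'E'
from arc import *
import cv2
def un(n,u,z):
    c=C[n];M=c["camera_from_world"];R,t=M[:3,:3],M[:3,3];o=-R.T@t;d=R.T@np.linalg.inv(c["intrinsics"])@np.r_[u,1];return o+d*(z-o[2])/d[2]
for n,f in(("top","pl_top"),("top","top0"),("scene","pl_scene"),("top","t7_top"),("scene","t7_scene")):
    im=cv2.resize(cv2.imread(f"pics/{f}.png",0),None,fx=3,fy=3,interpolation=2)
    L=cv2.createLineSegmentDetector(1).detect(im)[0][:,0]/3-1/3
    for l in L:
        a,b=un(n,l[:2],.012),un(n,l[2:],.012);d=b-a;ln=np.hypot(*d[:2])
        m=(a+b)/2-np.r_[s[:2],0];c,q=np.cos(s[2]),np.sin(s[2]);x,y=c*m[0]+q*m[1],-q*m[0]+c*m[1]
        e=(np.arctan2(d[1],d[0])-s[2]+np.pi/4)%(np.pi/2)-np.pi/4
        if ln>.07 and abs(e)<.12 and -.21<x<.08 and abs(y)<.075: print(f,"x %.3f y %.3f len %.3f along %s yawerr %.3f"%(x,y,ln,"x" if abs(np.cos(np.arctan2(d[1],d[0])-s[2]))>.7 else "y",e))
E
```

```text
pl_top x -0.189 y 0.045 len 0.202 along x yawerr -0.013
top0 x -0.132 y -0.046 len 0.102 along x yawerr -0.003
top0 x -0.130 y -0.007 len 0.098 along x yawerr -0.004
top0 x -0.132 y -0.040 len 0.103 along x yawerr -0.002
top0 x -0.130 y 0.049 len 0.098 along x yawerr -0.002
top0 x -0.132 y -0.029 len 0.102 along x yawerr -0.002
top0 x -0.131 y 0.027 len 0.095 along x yawerr -0.002
top0 x -0.129 y -0.012 len 0.100 along x yawerr -0.005
top0 x -0.130 y 0.004 len 0.099 along x yawerr -0.004
top0 x -0.132 y 0.038 len 0.093 along x yawerr -0.003
top0 x -0.129 y 0.016 len 0.099 along x yawerr -0.003
top0 x -0.130 y -0.023 len 0.098 along x yawerr -0.003
top0 x -0.132 y -0.018 len 0.096 along x yawerr -0.003
top0 x -0.129 y -0.001 len 0.099 along x yawerr -0.005
top0 x -0.131 y -0.034 len 0.101 along x yawerr -0.002
top0 x -0.132 y 0.043 len 0.094 along x yawerr -0.004
top0 x -0.130 y 0.021 len 0.097 along x yawerr -0.004
top0 x -0.129 y 0.010 len 0.099 along x yawerr -0.004
top0 x -0.134 y 0.032 len 0.097 along x yawerr -0.002
top0 x -0.133 y -0.051 len 0.100 along x yawerr -0.001
top0 x -
[... 1284 characters left out ...]
r -0.004
t7_scene x -0.143 y -0.049 len 0.072 along x yawerr -0.001
t7_scene x 0.006 y 0.056 len 0.173 along x yawerr -0.002
t7_scene x -0.204 y 0.008 len 0.077 along y yawerr -0.003
t7_scene x -0.131 y 0.040 len 0.095 along x yawerr -0.004
t7_scene x -0.140 y 0.029 len 0.078 along x yawerr -0.004
t7_scene x -0.133 y 0.053 len 0.104 along x yawerr 0.003
t7_scene x -0.134 y 0.034 len 0.093 along x yawerr -0.004
t7_scene x -0.132 y 0.046 len 0.101 along x yawerr 0.004
t7_scene x 0.012 y 0.050 len 0.176 along x yawerr -0.005
t7_scene x -0.196 y 0.012 len 0.099 along y yawerr -0.002
t7_scene x -0.145 y 0.064 len 0.120 along x yawerr 0.001
t7_scene x -0.139 y 0.059 len 0.105 along x yawerr -0.004
```

The stand yaw agrees within 0.004 rad, the spout is on the rib line, and the cup centre is within about 4 mm. The gripper is clear of everything, so I'm handing in.

```bash
python3 -c "
from station import ctrl
print(ctrl.hand_in())"
```

```text
the job is handed in; nothing more can be done
None
```

The job is handed in, with no verdict returned: the white cup stands upright on the drip tray, about 4 mm forward of centre under the mouth, and the spout points at the rib to within about 0.02 rad by camera; I did not move the jugs or the tamper.

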